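# Clear the drive and the drawer, then put the drive away

## Robot

A 6-joint arm with a two-finger parallel gripper is mounted at the origin on the work surface. World frame = base frame: x ahead of the robot, y to its left, z up, the work surface at z = 0. Lengths are in m, angles in rad, forces in N, time in s.
With the tool pointing down it reaches from about 0.35 to 0.775 m from the base axis. Payload 7.3 kg.
Tool frame: the origin (TCP) lies at the very end of the fingers, on their centre line; the grasp point (between the pads) lies 19 mm behind it; z points along the fingers, x is the direction in which the jaws open and shut, and the axes are right-handed (so a half turn about z gives the same grasp; the last joint's range is limited). The gripper opens to 92 mm and grips with 3 to 60 N. Pads are 19 mm wide; open, the fingers measure 130 mm over their backs; the gripper's body (75 mm by 190 mm) begins 47 mm behind the grasp point.
Start: joints at [-1.465, 0.342, 1.524, -0, 1.275, -0.146], TCP at [0.131, -0.508, 0.227] pointing down, gripper open.
Joint ranges: [-2.53, 2.53], [-0.77, 2.02], [0.04, 2.7], [-1, 4.14], [0.28, 2.66], [-3.11, 3.11]. Speed limits (rad/s): [2.57, 2.57, 3.14, 3.14, 3.14, 3.14].

## Interface

Orientations are given as [roll, pitch, yaw] about the fixed x, y, z axes, in that order (R = Rz(yaw) Ry(pitch) Rx(roll)).
In Python, from cell import robot, read_camera, nets gives the robot as it stands. The module is installed in compiled form; this text tells all that it offers.
- The arm moves only by the tool carry_out, never from a script. Its arguments are lists of equal length, an entry for each row: "translation": the shift along the tool's x, y, z in m, a list of three; "turn": the turn, a rotation vector about the tool's x, y, z in rad, a list of three; "gripper": the gripper's target within -1 to 1 (shut at 1, half-way at 0, fully open at -1). A call has 1 to 10 rows; each row shifts and turns the commanded pose from where the row before left it, along the tool's axes as they then stand; what a row does not reach is not made up. A row lasts 1/10 s, in which the tool goes at most 50 mm and 8.59 degrees, less where a joint would pass 70% of its speed; a pose out of reach is approached as far as the arm can. A call with a gripper value outside its range is refused whole. The fingers move at their own pace and stop on an object; "squeeze" is the grip in N (left out, the last holds). Time passes only in rows, so rows that do not move let the fingers close. It gives the time, the measured TCP pose, the force and the opening at its end, in the units of the state.
- robot.observe(): the state, without advancing time (a new reading comes with each control period).
- read_camera(name): name is "side" or "top" or "wrist"; returns a dict with "img" (420x560x3 uint8, red, green, blue), "fx", "fy", "cx", "cy" (pixels), "world_from_camera" (4x4, takes a point from camera to world coordinates). Camera axes: x right, y down, z forward; pixel columns grow to the right and rows downward; lengths in m; the calibration is good to about 2 mm. The wrist camera is an equidistant fisheye: a pixel r from the principal point sees the ray r / f radians off the axis. A picture is of the moment at which its call begins. There is no depth.
- robot.hand_in(): hands the job in, once; it reports no verdict.
Trained networks look in a picture, given as the dict that the camera call returned (one of the last four; its "shot" number tells which), for a name from the list of things; names that differ only in an ending like _2 or _b are one class to them, and where a whole thing is asked for, a point or a joint stands for the part that bears it (a point fixed in the world has none). Each returns a list of dicts, best first, with "score" (0 to 1); they miss things now and then, are a little off and sometimes report something else, mostly with a low value. They report only what shows in the picture. A call takes as long as a camera call. They do not tell look-alikes from the thing itself.
- nets.regions_of(picture, name): "region" (420x560 bool, what is visible of it) and "pixel" ([column, row] in pixels, amid what is visible of it).
- nets.tip_of(picture, name): "pixel" ([column, row] in pixels: a listed point, or the origin of a listed thing).
The state is a dict: "time": time; "qpos": joint angles; "qvel": joint speeds; "joint_efforts": joint torques, N m; "tool_pos": TCP position; "tool_rot": TCP orientation; "contact_force": force on the tool from outside, world axes, zero at the start; "torque": the same for the moment, N m; "opening": finger opening in m.
Only numpy, scipy, OpenCV 4.12 (cv2) and the standard library are available. Lean on these libraries where they do the work, as an engineer would, in place of code of your own. Each camera call takes 0.05 s, during which the arm holds its last target. There are 200 camera calls.

## Task

The salvaged drive has to go into the open drawer, but a fan lies on top of it and an adjustable wrench lies across the drawer. First lay the wrench and the fan flat in the blue tray, side by side on its floor; then set the drive down flat on the drawer's floor, label up, without dropping it, and slide the drawer fully shut. Leave the heat sink, the cup and the screw jar standing where they are.

Things in the scene. Friction and masses are not known exactly. Their poses are not given: they have to be found in the camera images.
- drive: portable drive in a dark grey metal case, a flat box 110 x 58 x 18 mm with a white label on top and a red band at its +x end; loose, about 0.18 kg. Origin: centre of its underside; x along its length, y across it, z up out of the label. It starts flat on the bench with the fan lying on it
- fan: square black cooling fan with grey blades, 60 x 60 x 25 mm, about 0.09 kg; lies flat on top of the drive, near its middle, turned a little against it. Origin: centre of its underside; x and y along its sides, z up
- wrench: flat steel adjustable wrench, red sleeve, 235 mm long, 12 mm thick, 0.26 kg. Origin: on its underside in the handle, close to the balance point; x points to the jaw, z up. Handle 20 mm wide from x = -120 to +65 mm, head up to 48 mm wide from x = +65 to +115 mm. It starts flat across the side walls of the open drawer, roughly square to its travel
- tray: open blue plastic tray, 270 (x) x 170 (y) x 35 (z) mm outside, walls and floor 5 mm thick, fixed to the bench. Origin: centre of its underside. It stands to one side of the drawer unit, the drive to the other; which is which varies
- unit_front (a point): a low grey steel drawer unit, 260 (x) x 200 (y) x 90 (z) mm, fixed to the bench, its one drawer sliding out along -x. This point lies on the bench under the middle of its roof's front edge; x points into the unit (the roof reaches to x = 245 mm), z up. The closed drawer's blue front panel (15 mm thick, 194 mm wide, top at z = 78 mm) fills x = -15 to 0
- unit_drawer0 (a joint): how far the drawer is pulled out, m: 0 is fully shut, at most 0.18; it moves along unit_front's -x. It slides with about 1 N of friction and stays where it is left
- drawer_floor (a point): centre of the drawer's inner floor, moving with it, 22 mm above the bench; axes as unit_front. The inside reaches 107 mm from here to the rear (+x), 113 mm to the front panel (-x), 79 mm to each side; side walls are 6 mm thick, their tops 46 mm above this floor, the front panel's top 55 mm. Only what stands out in front of the unit's roof is open above
- unit_drawer0_handle (a point): middle of the drawer's bar handle: a round steel bar 11 mm thick and 100 mm long, along unit_front's y, 52 mm above the bench; its axis is 35 mm in front of the front panel, joined to it by two thin stubs near its ends
- heatsink: bystander: finned heat sink 45 x 45 x 40 mm with copper base, loose, near the +x end of the drive. Origin: centre of its underside
- cup: bystander: black plastic cup, 66 mm across its rim, 80 mm tall, loose, near the -x end of the drive. Origin: centre of its underside
- jar: bystander: clear jar with a yellow cap, 54 mm across, 62 mm tall, loose on the roof of the drawer unit. Origin: centre of its underside
Mind the look-alikes: they are no part of the job. What is meant by the drive is not orange or yellow, and is the smaller of those in its own colour.

How it is judged:
On the way, in this order (a step that is already met when the one before it is completed fails the run):
1. the wrench and the fan both lie flat on the floor of the blue tray, let go (x of wrench in the frame of tray between -0.12 and 0.12 m and y of wrench in the frame of tray between -0.075 and 0.075 m and z of wrench in the frame of tray between 0 and 0.013 m and angle between each of wrench, fan's own z axis and vertical below 0.12 rad and x of fan in the frame of tray between -0.12 and 0.12 m and y of fan in the frame of tray between -0.075 and 0.075 m and z of fan in the frame of tray between 0 and 0.013 m and contact force between the fingers and wrench below 0.3 N and contact force between the fingers and fan below 0.3 N), for 0.2 s.
2. the drive lies flat on the drawer's floor, let go (x of drive in the frame of drawer_floor between -0.105 and 0.105 m and y of drive in the frame of drawer_floor between -0.07 and 0.07 m and z of drive in the frame of drawer_floor between -0.005 and 0.008 m and angle between drive's own z axis and vertical below 0.12 rad and contact force between the fingers and drive below 0.3 N), for 0.2 s.
At the end, for the whole second after the job is handed in: the drawer is shut (to within 8 mm), the drive lies flat (within 0.12 rad) on the drawer's floor inside it, label up, and the wrench and the fan lie flat (within 0.12 rad, undersides less than 8 mm above the tray's floor) inside the blue tray; all at rest (value of joint unit_drawer0 below 0.008 m and x of drive in the frame of drawer_floor between -0.105 and 0.105 m and y of drive in the frame of drawer_floor between -0.07 and 0.07 m and z of drive in the frame of drawer_floor between -0.005 and 0.008 m and angle between each of drive, wrench, fan's own z axis and vertical below 0.12 rad and x of wrench in the frame of tray between -0.12 and 0.12 m and y of wrench in the frame of tray between -0.075 and 0.075 m and z of wrench in the frame of tray between 0 and 0.013 m and x of fan in the frame of tray between -0.12 and 0.12 m and y of fan in the frame of tray between -0.075 and 0.075 m and z of fan in the frame of tray between 0 and 0.013 m and linear speed of each of drive, wrench, fan below 0.02 m/s); the robot touches nothing.
It fails at once if the heat sink is shifted by more than 30 mm or tipped (distance of heatsink from where it was at the start of the episode above 0.03 m or angle between heatsink's own z axis and vertical above 0.35 rad).
It fails at once if the black cup is shifted by more than 30 mm or tipped (distance of cup from where it was at the start of the episode above 0.03 m or angle between cup's own z axis and vertical above 0.35 rad).
It fails at once if the screw jar is shifted by more than 30 mm or tipped (distance of jar from where it was at the start of the episode above 0.03 m or angle between jar's own z axis and vertical above 0.35 rad).
It fails at once if the drive is dropped (falls freely from more than about 25 mm) (linear speed of drive above 0.7 m/s and contact force between the fingers and drive below 0.1 N).
It also fails if it takes over 72 s, if anything falls off the work surface, if the arm or the gripper's body presses on something with over 40 N, if the wrist force passes 120 N, or if a joint passes its speed limit or range.

## Working session

There is one attempt and no reset: what is moved stays moved. The work goes in short steps, Python scripts to look and compute and a tool call to move; the robot and the scene stay as the last step left them, time stands still between calls to the robot, and variables do not carry over. Pictures are saved under pics/ and viewed, about 8 in all and at most 12, crops included, and the job is handed in when it is done.

Besides the shell and the picture viewer there is one more tool, called after "Call:" in YAML: its name, and indented under it one key for each argument. carry_out: Moves the arm, as the interface text tells. Its arguments: {"type":"object","properties":{"translation":{"type":"array","items":{"type":"array","items":{"type":"number"}}},"turn":{"type":"array","items":{"type":"array","items":{"type":"number"}}},"gripper":{"type":"array","items":{"type":"number"}},"squeeze":{"type":"number"}},"required":["translation","turn","gripper"]}

```bash
mkdir -p pics; cat > h.py <<'E'
import numpy as np, cv2
from cell import robot, read_camera, nets
from scipy.spatial.transform import Rotation as R
def save(p,n): cv2.imwrite('pics/'+n,cv2.cvtColor(p['img'],cv2.COLOR_RGB2BGR))
def px2w(p,uv,z):
    T=np.array(p['world_from_camera']);d=np.array([(uv[0]-p['cx'])/p['fx'],(uv[1]-p['cy'])/p['fy'],1.])
    d=T[:3,:3]@d;o=T[:3,3];return o+d*(z-o[2])/d[2]
def w2px(p,w):
    T=np.array(p['world_from_camera']);c=T[:3,:3].T@(np.array(w)-T[:3,3]);return c[0]/c[2]*p['fx']+p['cx'],c[1]/c[2]*p['fy']+p['cy']
E
python3 - <<'E'
from h import *
s=robot.observe();print(s['tool_pos'],s['tool_rot'],s['opening'],s['time'])
for n in('top','side'):
    p=read_camera(n);save(p,n+'0.png');print(n,p['fx'],np.round(p['world_from_camera'],3).tolist())
    for k in 'drive fan wrench tray unit_front drawer_floor unit_drawer0_handle heatsink cup jar'.split():
        print(k,[(np.round(r['pixel']).tolist(),round(r['score'],2)) for r in nets.tip_of(p,k)][:3])
E
```

```text
[ 0.13078198 -0.50802469  0.22604559] [-3.14139118e+00  1.53385936e-03 -1.31895060e+00] 0.09183114714008722 0.0
top 385.7023848351709 [[-0.005, -0.994, 0.114, 0.438], [-1.0, 0.005, 0.001, -0.073], [-0.001, -0.114, -0.994, 1.268], [0.0, 0.0, 0.0, 1.0]]
drive [([327.0, 151.0], 0.81), ([422.0, 221.0], 0.8), ([311.0, 250.0], 0.76)]
fan [([367.0, 229.0], 0.64)]
wrench [([254.0, 203.0], 0.77)]
tray [([143.0, 245.0], 0.63)]
unit_front [([248.0, 180.0], 0.61)]
drawer_floor [([248.0, 197.0], 0.95)]
unit_drawer0_handle [([256.0, 244.0], 0.95)]
heatsink [([345.0, 193.0], 0.77)]
cup [([375.0, 257.0], 0.63)]
jar [([262.0, 160.0], 0.5)]
side 438.42611420183346 [[0.941, -0.235, 0.242, 0.215], [-0.337, -0.648, 0.683, -1.099], [-0.004, -0.725, -0.689, 1.093], [0.0, 0.0, 0.0, 1.0]]
drive [([334.0, 337.0], 0.79), ([364.0, 239.0], 0.77), ([300.0, 283.0], 0.7)]
fan [([295.0, 290.0], 0.96)]
wrench [([287.0, 190.0], 0.85)]
tray [([222.0, 157.0], 0.74)]
unit_front [([301.0, 196.0], 0.82)]
drawer_floor []
unit_drawer0_handle []
heatsink [([323.0, 263.0], 0.68)]
cup [([250.0, 202.0], 0.61), ([270.0, 306.0], 0.55)]
jar [([321.0, 182.0], 0.51)]
```

View pics/top0.png

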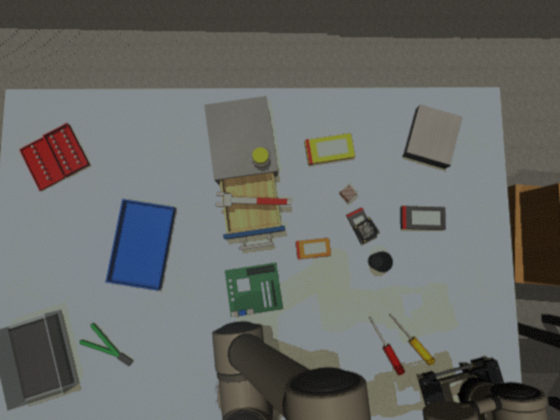

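View pics/side0.png

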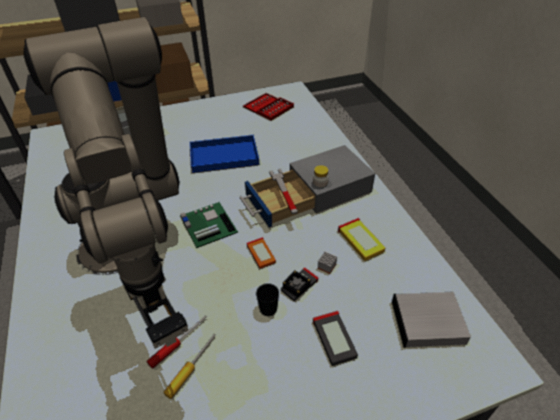

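Top picture: tray (142,245), drawer with the wrench (254,202), drive and fan (362,226) between heat sink (347,193) and cup (379,262), jar (261,157). The look-alikes are elsewhere. Now the poses.

```bash
python3 - <<'E'
from h import *
p=read_camera('top')
Z=dict(fan=.043,wrench=.08,tray=.035,heatsink=.04,cup=.08,jar=.15,drive=.018,drawer_floor=.068,unit_drawer0_handle=.052)
for k,z in Z.items():
    for r in nets.regions_of(p,k)[:4]:
        m=r['region'];ys,xs=np.nonzero(m)
        if k=='drawer_floor': print(k,r['score'],len(xs));
        W=np.array([px2w(p,(x,y),z)[:2] for x,y in zip(xs,ys)],np.float32)
        c,sz,a=cv2.minAreaRect(W*1000); print(k,round(r['score'],2),np.round(r['pixel']),np.round(c),np.round(sz),round(a,1),'mean',np.round(W.mean(0)*1000))
for k,z in dict(unit_front=0,drawer_floor=.022,unit_drawer0_handle=.052,wrench=.068,tray=0,fan=.018).items():
    for r in nets.tip_of(p,k)[:1]: print('tip',k,np.round(px2w(p,r['pixel'],z)*1000))
ps=read_camera('side')
for k,z in dict(unit_front=0,wrench=.068,tray=0,fan=.018,heatsink=0,cup=0,jar=.09).items():
    for r in nets.tip_of(ps,k)[:2]: print('side tip',k,np.round(px2w(ps,r['pixel'],z)*1000))
im=cv2.cvtColor(p['img'],cv2.COLOR_RGB2BGR)
a=cv2.resize(im[150:280,90:400],None,fx=2.55,fy=2.55,interpolation=cv2.INTER_CUBIC);cv2.imwrite('pics/crop1.png',np.clip(a*1.5,0,255).astype(np.uint8))
w=read_camera('wrist');print(w['fx'],w['cx'],w['cy'],np.round(w['world_from_camera'],3).tolist())
E
```

```text
fan 0.76 [367. 232.] [ 505. -366.] [62. 67.] 31.8 mean [ 504. -365.]
wrench 0.68 [246. 204.] [599.  -8.] [230.  44.] 89.7 mean [597.   5.]
wrench 0.58 [253. 210.] [564.  -3.] [226. 189.] 5.8 mean [572.  -2.]
tray 0.64 [138. 244.] [465. 350.] [184. 275.] 81.2 mean [463. 351.]
tray 0.17 [251. 210.] [567.   1.] [238. 198.] 7.2 mean [577.   1.]
heatsink 0.5 [347. 192.] [ 624. -311.] [44. 50.] 38.1 mean [ 624. -311.]
cup 0.61 [381. 257.] [ 407. -396.] [74. 60.] 89.7 mean [ 407. -396.]
jar 0.73 [246. 163.] [672.  12.] [448. 190.] 8.0 mean [693.  16.]
jar 0.69 [261. 159.] [714. -34.] [50. 57.] 89.8 mean [713. -33.]
drive 0.67 [424. 219.] [ 543. -557.] [150.  78.] 89.7 mean [ 544. -556.]
drive 0.62 [354. 214.] [ 550. -340.] [41. 60.] 33.0 mean [ 549. -340.]
drive 0.6 [312. 250.] [ 449. -197.] [ 58. 110.] 6.0 mean [ 449. -198.]
drive 0.58 [327. 149.] [ 776. -256.] [ 87. 158.] 8.4 mean [ 776. -256.]
drawer_floor 0.98 3227
drawer_floor 0.98 [249. 210.] [563.   0.] [234. 193.] 8.9 mean [571.  -2.]
unit_drawer0_handle 0.86 [250. 211.] [566.   1.] [231. 195.] 8.0 mean [574.   1.]
tip unit_front [677.  15.   0.]
tip drawer_floor [620.   7.  22.]
tip unit_drawer0_handle [461. -17.  52.]
tip wrench [587. -13.  68.]
tip tray [461. 350.   0.]
tip fan [ 502. -368.   18.]
side tip unit_front [670.  16.   0.]
side tip wrench [606. -10.  68.]
side tip tray [470. 345.   0.]
side tip tray [ 631. -317.    0.]
side tip fan [ 504. -373.   18.]
side tip heatsink [ 631. -309.    0.]
side tip heatsink [680.  20.   0.]
side tip cup [ 416. -399.    0.]
side tip jar [725. -35.  90.]
325.19226210127806 278.09476785821295 208.09912335008457 [[0.249, -0.925, -0.288, 0.21], [-0.968, -0.238, -0.074, -0.488], [-0.0, 0.297, -0.955, 0.386], [0.0, 0.0, 0.0, 1.0]]
```

View pics/crop1.png

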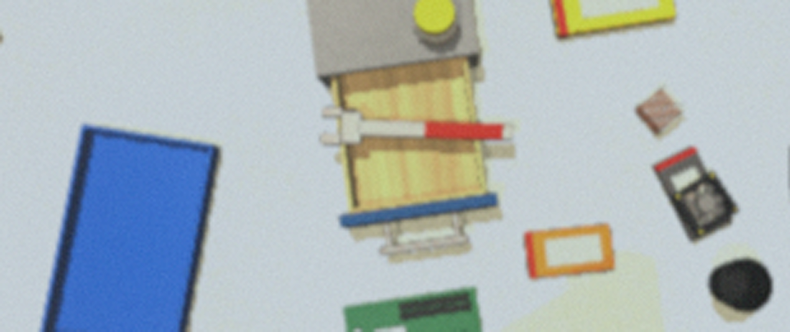

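Drawer runs along a heading of about 8°, the wrench lies about square to it, and the red band of the drive faces the heat sink. I'm moving over the drawer for a closer wrist view.

Call:
carry_out:
  translation:
    - [-0.0235,-0.0337,-0.0015]
    - [-0.0235,-0.0337,-0.0015]
    - [-0.0235,-0.0337,-0.0015]
    - [-0.0235,-0.0337,-0.0015]
    - [-0.0235,-0.0337,-0.0015]
    - [-0.0235,-0.0337,-0.0015]
    - [-0.0235,-0.0337,-0.0015]
    - [-0.0235,-0.0337,-0.0015]
    - [-0.0235,-0.0337,-0.0015]
    - [-0.0235,-0.0337,-0.0015]
  turn:
    - [0,0,0]
    - [0,0,0]
    - [0,0,0]
    - [0,0,0]
    - [0,0,0]
    - [0,0,0]
    - [0,0,0]
    - [0,0,0]
    - [0,0,0]
    - [0,0,0]
  gripper: [-1,-1,-1,-1,-1,-1,-1,-1,-1,-1]

```text
time: 3.35
tool_pos: [0.3996, -0.1955, 0.242]
tool_rot: [-3.141, -0.001, -1.319]
contact_force: [0.3, -0.7, 0.8]
opening: 0.0917
```

Call:
carry_out:
  translation:
    - [-0.0235,-0.0337,-0.0015]
    - [-0.0235,-0.0337,-0.0015]
    - [-0.0235,-0.0337,-0.0015]
    - [-0.0235,-0.0337,-0.0015]
    - [-0.0235,-0.0337,-0.0015]
    - [-0.0235,-0.0337,-0.0015]
    - [0,0,0]
    - [0,0,0]
    - [0,0,0]
    - [0,0,0]
  turn:
    - [0,0,0]
    - [0,0,0]
    - [0,0,0]
    - [0,0,0]
    - [0,0,0]
    - [0,0,0]
    - [0,0,-0.1466]
    - [0,0,-0.1466]
    - [0,0,-0.1466]
    - [0,0,-0.1466]
  gripper: [-1,-1,-1,-1,-1,-1,-1,-1,-1,-1]

```text
time: 4.35
tool_pos: [0.5594, -0.0098, 0.2506]
tool_rot: [3.141, 0.0, -0.726]
contact_force: [0.8, -0.4, 0.7]
opening: 0.0918
```

Call:
carry_out:
  translation:
    - [0,0,0]
    - [0,0,0]
    - [0,0,0]
    - [0,0,0]
    - [0,0,0]
    - [0,0,0]
  turn:
    - [0,0,-0.1466]
    - [0,0,-0.1466]
    - [0,0,-0.1466]
    - [0,0,-0.1466]
    - [0,0,-0.1466]
    - [0,0,0]
  gripper: [-1,-1,-1,-1,-1,-1]

```text
time: 4.95
tool_pos: [0.5593, -0.01, 0.2506]
tool_rot: [3.141, 0.0, 0.002]
contact_force: [-1.0, 0.4, -0.3]
opening: 0.0918
```

```bash
cat >> h.py <<'E'
def fpx2w(p,uv,z):
    T=np.array(p['world_from_camera']);v=np.array([uv[0]-p['cx'],uv[1]-p['cy']]);r=np.hypot(*v)+1e-9;t=r/p['fx']
    d=T[:3,:3]@np.array([v[0]/r*np.sin(t),v[1]/r*np.sin(t),np.cos(t)]);o=T[:3,3];return o+d*(z-o[2])/d[2]
def rect(p,m,z):
    f=fpx2w if abs(p['fx']-325)<5 else px2w
    ys,xs=np.nonzero(m);W=np.array([f(p,(x,y),z)[:2] for x,y in zip(xs,ys)],np.float32)*1000
    c,s,a=cv2.minAreaRect(W);return np.round(c,1),np.round(s,1),round(a,1),np.round(W.mean(0),1)
def st():
    s=robot.observe();print('t',round(s['time'],2),'pos',np.round(s['tool_pos'],4),'rot',np.round(s['tool_rot'],4),'F',np.round(s['contact_force'],1),'open',round(s['opening'],4));return s
E
python3 - <<'E'
from h import *
st();p=read_camera('wrist');save(p,'w1.png')
for k,z in dict(wrench=.08,drawer_floor=.068,unit_drawer0_handle=.052).items():
    for r in nets.regions_of(p,k)[:2]: print(k,round(r['score'],2),rect(p,r['region'],z))
for k,z in dict(unit_front=0,drawer_floor=.022,unit_drawer0_handle=.052,wrench=.068,jar=.09).items():
    for r in nets.tip_of(p,k)[:1]: print('tip',k,np.round(r['pixel']),round(r['score'],2),np.round(fpx2w(p,r['pixel'],z)*1000))
E
```

```text
t 4.95 pos [ 0.5593 -0.01    0.2506] rot [3.1415e+00 1.0000e-04 1.7000e-03] F [-1.   0.4 -0.3] open 0.0918
wrench 0.82 (array([604.6,  -7.4]), array([ 45.6, 234.9]), 0.7, array([599.6,  11.7], dtype=float32))
drawer_floor 0.74 (array([570.1,  -1.9]), array([227.2, 200.8]), 8.4, array([575.3,   3.7], dtype=float32))
tip drawer_floor [328. 166.] 0.88 [621.   5.  22.]
tip unit_drawer0_handle [191. 189.] 0.97 [459. -17.  52.]
tip wrench [315. 181.] 0.85 [600.  -4.  68.]
tip jar [429. 210.] 0.58 [727. -29.  90.]
```

View pics/w1.png

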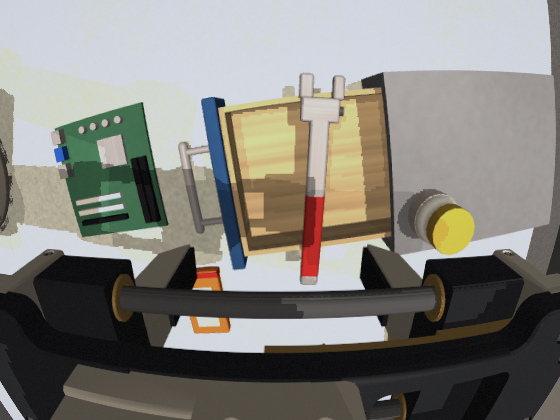

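Wrist picture: wrench with its tail at (308,282) and jaw at (320,75), roof edge at about x=385, jar cap at (450,230). The gripper body could brush the jar above the balance point, so I'll grip the handle about 35 mm towards the head.

```bash
python3 - <<'E'
from h import *
p=read_camera('wrist')
im=p['img'].astype(int)
def row_c(v):
    r=im[v,285:350];m=(r.min(1)>150)if v<190 else (r[:,0]>r[:,1]*1.8)&(r[:,0]>90)
    x=np.nonzero(m)[0]+285;return (x.min()+x.max())/2,len(x)
for v in (130,140,150,160,170,205,215,225,235,245,255,265):
    c,n=row_c(v);print(v,c,n,np.round(fpx2w(p,(c,v),.08)[:2]*1000,1))
for n,uv in dict(tail=(308,283),head=(306,74),head2=(339,77),sh=(302,122)).items(): print(n,np.round(fpx2w(p,uv,.08)[:2]*1000,1))
for n,uv,z in (('pL',(207,98),.078),('pR',(237,268),.078),('pinR',(245,262),.078),('roofedgeR',(393,250),.09),('roofedgeL',(384,73),.09),('wallL',(222,110),.068),('wallR',(246,252),.068)): print(n,np.round(fpx2w(p,uv,z)[:2]*1000,1))
E
```

```text
130 319.0 17 [601.4  51.8]
140 318.5 16 [601.1  41.6]
150 318.0 17 [600.8  31.3]
160 317.5 16 [600.5  20.9]
170 317.0 17 [600.2  10.4]
205 314.5 18 [598.7 -27.4]
215 314.0 17 [598.5 -38.5]
225 313.0 17 [597.8 -50. ]
235 312.5 18 [597.7 -61.7]
245 312.0 17 [597.6 -73.6]
255 310.5 18 [596.4 -85.9]
265 309.5 18 [595.7 -98.6]
tail [ 594.9 -122.4]
head [587.8 108.6]
head2 [621.1 106.8]
sh [584.1  59.7]
pL [487.8  85.7]
pR [ 512.7 -103.7]
pinR [522.3 -95.8]
roofedgeR [689.5 -77.1]
roofedgeL [665.4 112.9]
wallL [501.5  72.7]
wallR [522.8 -87.8]
```

Call:
carry_out:
  translation:
    - [0.021,-0.0205,0]
    - [0.021,-0.0205,0]
    - [0,0,0.04]
    - [0,0,0.04]
    - [0,0,0.04]
    - [0,0,0.035]
    - [0,0,0.03]
    - [0,0,0]
  turn:
    - [0,0,0.02]
    - [0,0,0.02]
    - [0,0,0]
    - [0,0,0]
    - [0,0,0]
    - [0,0,0]
    - [0,0,0]
    - [0,0,0]
  gripper: [0,0,0,0,0,0,0,0]
  squeeze: 45

```text
time: 6.25
tool_pos: [0.5988, 0.0308, 0.0615]
tool_rot: [-3.141, 0.009, -0.04]
contact_force: [-1.3, 0.1, -0.2]
opening: 0.0459
```

Call:
carry_out:
  translation:
    - [0,0,0]
    - [0,0,0]
    - [0,0,0]
    - [0,0,0]
    - [0,0,0]
    - [0,0,0]
  turn:
    - [0,0,0]
    - [0,0,0]
    - [0,0,0]
    - [0,0,0]
    - [0,0,0]
    - [0,0,0]
  gripper: [1,1,1,1,1,1]

```text
time: 6.85
tool_pos: [0.6025, 0.0307, 0.0672]
tool_rot: [3.142, -0.003, -0.039]
contact_force: [-0.7, 0.2, 7.1]
opening: 0.0191
```

Call:
carry_out:
  translation:
    - [0,0,-0.02]
    - [0,0,-0.04]
    - [0,0,-0.045]
    - [0,0,-0.045]
    - [0,0,0]
    - [0,0,0]
    - [0,0,0]
    - [0,0,0]
    - [0,0,0]
  turn:
    - [0,0,0]
    - [0,0,0]
    - [0,0,0]
    - [0,0,0]
    - [0,0,-0.1452]
    - [0,0,-0.1452]
    - [0,0,-0.1452]
    - [0,0,-0.1452]
    - [0,0,-0.1452]
  gripper: [1,1,1,1,1,1,1,1,1]

```text
time: 7.75
tool_pos: [0.6013, 0.0306, 0.2153]
tool_rot: [-3.141, 0.001, 0.692]
contact_force: [0.1, -0.4, -3.1]
opening: 0.0198
```

Call:
carry_out:
  translation:
    - [0,0,0]
    - [0,0,0]
    - [0,0,0]
    - [0,0,0]
    - [0,0,0]
  turn:
    - [0,0,-0.1452]
    - [0,0,-0.1452]
    - [0,0,-0.1452]
    - [0,0,-0.1452]
    - [0,0,-0.1452]
  gripper: [1,1,1,1,1]

```text
time: 8.25
tool_pos: [0.6013, 0.0306, 0.2152]
tool_rot: [-3.14, 0.0, 1.418]
contact_force: [0.4, 0.8, -3.6]
opening: 0.0199
```

Call:
carry_out:
  translation:
    - [0.0329,-0.0222,0]
    - [0.0329,-0.0222,0]
    - [0.0329,-0.0222,0]
    - [0.0329,-0.0222,0]
    - [0.0329,-0.0222,0]
    - [0.0329,-0.0222,0]
    - [0.0329,-0.0222,0]
    - [0.0329,-0.0222,0]
    - [0.0329,-0.0222,0]
    - [0.0329,-0.0222,0]
  turn:
    - [0,0,0]
    - [0,0,0]
    - [0,0,0]
    - [0,0,0]
    - [0,0,0]
    - [0,0,0]
    - [0,0,0]
    - [0,0,0]
    - [0,0,0]
    - [0,0,0]
  gripper: [1,1,1,1,1,1,1,1,1,1]

```text
time: 9.25
tool_pos: [0.4332, 0.3917, 0.2154]
tool_rot: [-3.141, 0.001, 1.412]
contact_force: [0.7, 0.1, -3.3]
opening: 0.0196
```

```bash
python3 - <<'E'
from h import *
st();p=read_camera('wrist');save(p,'w2.png')
for k,z in dict(tray=.035,wrench=.2).items():
    for r in nets.regions_of(p,k)[:2]: print(k,round(r['score'],2),rect(p,r['region'],z))
for r in nets.tip_of(p,'tray')[:2]: print(np.round(fpx2w(p,r['pixel'],0)*1000),r['score'])
E
```

```text
t 9.25 pos [0.4332 0.3917 0.2154] rot [-3.1410e+00  7.0000e-04  1.4123e+00] F [ 0.7  0.1 -3.3] open 0.0196
tray 0.9 (array([426.3, 363.3]), array([170. , 187.6]), 81.0, array([408.4, 347.5], dtype=float32))
[470. 354.   0.] 0.86
```

View pics/w2.png

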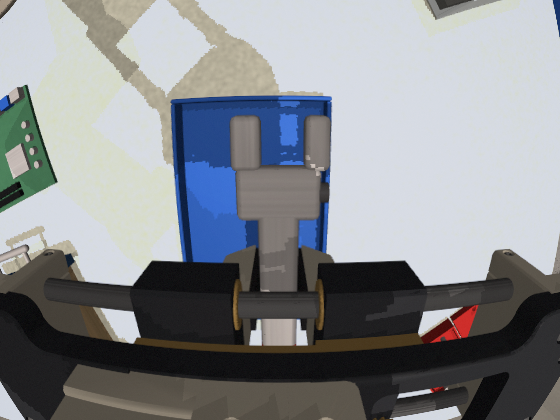

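Wrist picture: the tray's near edge runs from (173,101) to (331,97), with the wrench head (278,170) over the right half.

```bash
python3 - <<'E'
from h import *
p=read_camera('wrist')
m=nets.regions_of(p,'tray')[0]['region'];ys,xs=np.nonzero(m)
W=np.array([fpx2w(p,(x,y),.035)[:2] for x,y in zip(xs,ys)],np.float32)*1000
B=cv2.boxPoints(cv2.minAreaRect(W));print(np.round(B))
b=B[np.argsort(B[:,0])][:2];print('near corners',b)
a,c=fpx2w(p,(172,100),.035)[:2]*1000,fpx2w(p,(332,97),.035)[:2]*1000;print(a,c,np.hypot(*(a-c)))
for q,r in((b[0],b[1]),(a,c)):
    d=(r-q)/np.hypot(*(r-q)); d=d if d[1]>0 else -d
    X=np.array([d[1],-d[0]]);print('ctr',(q+r)/2+135*X,'yaw',np.degrees(np.arctan2(X[1],X[0])))
# wrench handle direction in picture: edges at rows
g=p['img'].astype(int).max(2)
for uv in ((279,340),(278.5,230)): print(np.round(fpx2w(p,uv,.2134)[:2]*1000,1))
E
```

```text
[[320. 294.]
 [506. 265.]
 [532. 433.]
 [346. 462.]]
near corners [[319.90985 293.9026 ]
 [346.04742 462.23322]]
[322.60120833 295.45657544] [348.65105917 461.54961868] 168.1234479247436
ctr [466.38004 357.35397] yaw -8.826131
ctr [468.99575657 357.58555161] yaw -8.913593753866776
[490.3 383.7]
[416.1 395. ]
```

Call:
carry_out:
  translation:
    - [0.002,0.0025,0]
    - [0,0,0.04]
    - [0,0,0.04]
    - [0,0,0.04]
    - [0,0,0.04]
    - [0,0,0.025]
    - [0,0,0.01]
    - [0,0,0.006]
    - [0,0,0.004]
    - [0,0,0]
  turn:
    - [0,0,0]
    - [0,0,0]
    - [0,0,0]
    - [0,0,0]
    - [0,0,0]
    - [0,0,0]
    - [0,0,0]
    - [0,0,0]
    - [0,0,0]
    - [0,0,0]
  gripper: [1,1,1,1,1,1,1,1,1,1]

```text
time: 10.55
tool_pos: [0.4379, 0.3923, 0.0115]
tool_rot: [3.14, -0.001, 1.412]
contact_force: [-0.5, 0.1, -2.8]
opening: 0.0196
```

Call:
carry_out:
  translation:
    - [0,0,0.003]
    - [0,0,0.001]
    - [0,0,0]
    - [0,0,0]
  turn:
    - [0,0,0]
    - [0,0,0]
    - [0,0,0]
    - [0,0,0]
  gripper: [1,1,1,1]

```text
time: 10.95
tool_pos: [0.4373, 0.3922, 0.007]
tool_rot: [3.141, -0.0, 1.413]
contact_force: [0.4, 0.6, -2.2]
opening: 0.0194
```

Call:
carry_out:
  translation:
    - [0,0,0]
    - [0,0,0]
    - [0,0,0]
    - [0,0,0]
    - [0,0,-0.02]
    - [0,0,-0.04]
    - [0,0,-0.05]
    - [0,0,-0.05]
    - [0,0,-0.05]
    - [0,0,0]
  turn:
    - [0,0,0]
    - [0,0,0]
    - [0,0,0]
    - [0,0,0]
    - [0,0,0]
    - [0,0,0]
    - [0,0,0]
    - [0,0,0]
    - [0,0,0]
    - [0,0,0]
  gripper: [0.2,0.2,0.2,0.2,0.2,0.2,0.2,0.2,0.2,0.2]

```text
time: 11.95
tool_pos: [0.44, 0.3941, 0.2248]
tool_rot: [3.131, -0.01, 1.413]
contact_force: [0.7, -0.0, 0.1]
opening: 0.0365
```

Call:
carry_out:
  translation:
    - [-0.037,0.0091,0]
    - [-0.037,0.0091,0]
    - [-0.037,0.0091,0]
    - [-0.037,0.0091,0]
    - [-0.037,0.0091,0]
    - [-0.037,0.0091,0]
    - [-0.037,0.0091,0]
    - [-0.037,0.0091,0]
    - [-0.037,0.0091,0]
    - [-0.037,0.0091,0]
  turn:
    - [0,0,0]
    - [0,0,0]
    - [0,0,0]
    - [0,0,0]
    - [0,0,0]
    - [0,0,0]
    - [0,0,0]
    - [0,0,0]
    - [0,0,0]
    - [0,0,0]
  gripper: [-1,-1,-1,-1,-1,-1,-1,-1,-1,-1]

```text
time: 12.95
tool_pos: [0.4685, 0.0108, 0.2165]
tool_rot: [3.141, 0.0, 1.412]
contact_force: [0.5, 0.6, -0.5]
opening: 0.0919
```

Call:
carry_out:
  translation:
    - [-0.037,0.0091,0]
    - [-0.037,0.0091,0]
    - [-0.037,0.0091,0]
    - [-0.037,0.0091,0]
    - [-0.037,0.0091,0]
    - [-0.037,0.0091,0]
    - [-0.037,0.0091,0]
    - [-0.037,0.0091,0]
    - [-0.037,0.0091,0]
    - [-0.037,0.0091,0]
  turn:
    - [0,0,0]
    - [0,0,0]
    - [0,0,0]
    - [0,0,0]
    - [0,0,0]
    - [0,0,0]
    - [0,0,0]
    - [0,0,0]
    - [0,0,0]
    - [0,0,0]
  gripper: [-1,-1,-1,-1,-1,-1,-1,-1,-1,-1]

```text
time: 13.95
tool_pos: [0.5, -0.3688, 0.2162]
tool_rot: [-3.141, -0.0, 1.412]
contact_force: [1.0, -0.2, -0.4]
opening: 0.0917
```

Call:
carry_out:
  translation:
    - [0,0,0]
    - [0,0,0]
    - [0,0,0]
    - [0,0,0]
    - [0,0,0]
    - [0,0,0]
    - [0,0,0]
    - [0,0,0]
    - [0,0,0]
    - [0,0,0]
  turn:
    - [0,0,0.1425]
    - [0,0,0.1425]
    - [0,0,0.1425]
    - [0,0,0.1425]
    - [0,0,0.1425]
    - [0,0,0.1425]
    - [0,0,0.1425]
    - [0,0,0.1425]
    - [0,0,0.1425]
    - [0,0,0.1425]
  gripper: [-1,-1,-1,-1,-1,-1,-1,-1,-1,-1]

```text
time: 14.95
tool_pos: [0.5001, -0.3672, 0.2161]
tool_rot: [-3.141, 0.0, -0.018]
contact_force: [0.6, -0.1, 0.4]
opening: 0.0918
```

Call:
carry_out:
  translation:
    - [0,0,0]
    - [0,0,0]
    - [0,0,0]
    - [0,0,0]
    - [0,0,0]
    - [0,0,0]
    - [0,0,0]
    - [0,0,0]
  turn:
    - [0,0,0.1425]
    - [0,0,0.1425]
    - [0,0,0.1425]
    - [0,0,0.1425]
    - [0,0,0.1425]
    - [0,0,0.1425]
    - [0,0,0.1425]
    - [0,0,0]
  gripper: [-1,-1,-1,-1,-1,-1,-1,-1]

```text
time: 15.75
tool_pos: [0.5001, -0.3673, 0.2162]
tool_rot: [3.141, 0.0, -1.011]
contact_force: [-0.7, -0.2, 0.5]
opening: 0.0918
```

```bash
python3 - <<'E'
from h import *
st();p=read_camera('wrist');q=read_camera('top')
a=cv2.resize(p['img'],(480,360));b=cv2.resize(q['img'][180:310,90:190],(300,390),interpolation=cv2.INTER_CUBIC)[:360]
cv2.imwrite('pics/w3.png',np.hstack([a,np.clip(b*1.4,0,255).astype(np.uint8)])[:,:,::-1]); np.save('w3.npy',p['img'])
for k,z in dict(fan=.043,drive=.018,heatsink=.04,cup=.08).items():
    for r in nets.regions_of(p,k)[:3]: print(k,round(r['score'],2),np.round(r['pixel']),rect(p,r['region'],z))
for k,z in dict(fan=.018,drive=0,heatsink=0,cup=0).items():
    for r in nets.tip_of(p,k)[:2]: print('tip',k,np.round(r['pixel']),round(r['score'],2),np.round(fpx2w(p,r['pixel'],z)*1000))
for r in nets.regions_of(q,'wrench')[:2]: print('top wrench',round(r['score'],2),rect(q,r['region'],.017))
for r in nets.tip_of(q,'wrench')[:2]: print('top wrench',round(r['score'],2),px2w(q,r['pixel'],.005))
E
```

```text
t 15.75 pos [ 0.5001 -0.3673  0.2162] rot [ 3.1414e+00  4.0000e-04 -1.0114e+00] F [-0.7 -0.2  0.5] open 0.0918
drive 0.65 [287. 132.] (array([ 525.5, -355.7]), array([105. ,  58.9]), 26.5, array([ 551.2, -342.8], dtype=float32))
drive 0.57 [140. 140.] (array([ 453.5, -199.6]), array([ 61.6, 112.8]), 5.9, array([ 454.5, -201.7], dtype=float32))
heatsink 0.67 [262. 268.] (array([ 411.6, -397.4]), array([71.9, 69.7]), 32.5, array([ 410.1, -400.7], dtype=float32))
cup 0.82 [260. 268.] (array([ 429.7, -388.5]), array([64.5, 64.4]), 32.4, array([ 428.6, -391.9], dtype=float32))
tip fan [288. 174.] 0.94 [ 515. -370.   18.]
tip drive [282. 158.] 0.78 [ 525. -356.    0.]
tip drive [421. 228.] 0.66 [ 547. -559.    0.]
tip heatsink [303.  60.] 0.64 [ 633. -316.    0.]
tip cup [261. 253.] 0.68 [ 408. -399.    0.]
top wrench 0.72 (array([473.5, 378.7]), array([ 49.4, 230.9]), 77.5, array([462., 387.], dtype=float32))
top wrench 0.6 [0.46182152 0.37986677 0.005     ]
```

View pics/w3.png

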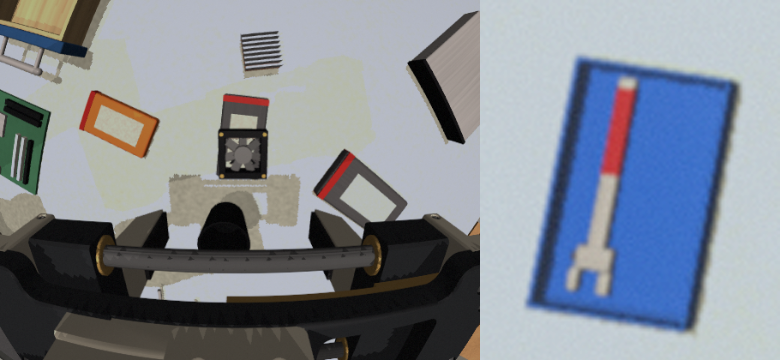

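Left: the drive (245,110) lies under the fan (243,153), heat sink at (262,53), cup at (223,225). Right: the wrench is flat in the tray's left half. Next I'll enlarge the fan.

```bash
python3 - <<'E'
from h import *
im=np.load('w3.npy')[95:225,215:355]
a=cv2.resize(im,None,fx=4.6,fy=4.6,interpolation=cv2.INTER_CUBIC);a=np.clip(a.astype(float)*1.6+15,0,255).astype(np.uint8)
for i in range(0,140,20): cv2.putText(a,str(215+i),(int(i*4.6),10),0,.4,(255,0,0),1)
for i in range(0,130,20): cv2.putText(a,str(95+i),(0,int(i*4.6)+5),0,.4,(255,0,0),1)
cv2.imwrite('pics/w3c.png',a[:,:,::-1])
E
```

```text
(no output)
```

View pics/w3c.png

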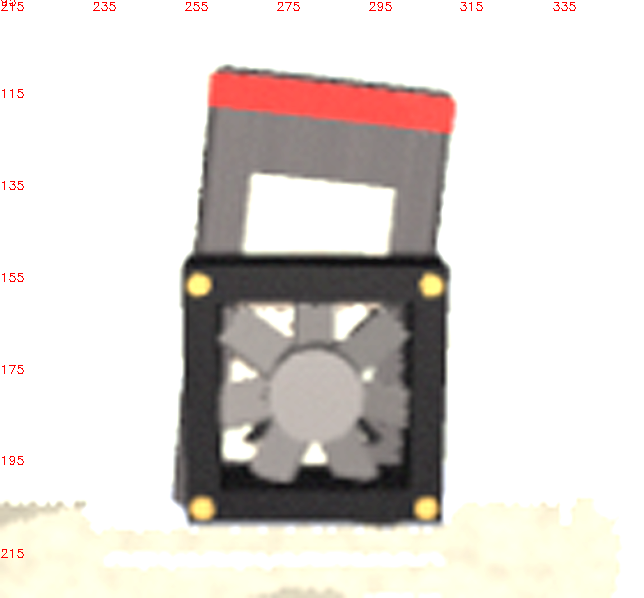

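Enlarged: fan screws at (258,157), (309,157), (308,205) and (259,205); the drive's front corners at (261,111) and (314,116).

```bash
python3 - <<'E'
from h import *
p=read_camera('wrist')
f=lambda u,v,z:fpx2w(p,(215+u/4.6,95+v/4.6),z)[:2]*1000
S=np.array([f(199,285,.043),f(432,285,.043),f(426,508,.043),f(202,508,.043)])
C=np.array([f(185,258,.043),f(448,258,.043),f(442,522,.043),f(190,522,.043)])
for A in(S,C):
    print('fan',np.round(A,1).tolist(),'c',A.mean(0),'sides',[round(float(np.hypot(*(A[i]-A[i-1]))),1) for i in range(4)])
    for d in(A[1]-A[0],A[2]-A[3],A[3]-A[0],A[2]-A[1]):print(round(np.degrees(np.arctan2(d[1],d[0])),1),end=' ')
    print()
a,b,l,r=f(213,72,.018),f(455,95,.018),f(200,250,.018),f(437,250,.018)
w=b-a;print('drive w',np.hypot(*w),[round(np.degrees(np.arctan2(*d[::-1])),1) for d in (w,l-a,r-b)])
n=np.array([w[1],-w[0]]);n/=np.hypot(*n);
if n[0]>0:n=-n
print('drive ctr',(a+b)/2+55*n,a,b)
print('tcp axis px test')
E
```

```text
fan [[517.4, -331.8], [545.3, -376.0], [500.9, -403.7], [473.2, -359.5]] c [ 509.2248774  -367.76117904] sides [52.2, 52.2, 52.3, 52.1]
-57.7 -57.8 -147.9 -148.1 
fan [[521.0, -326.0], [552.4, -375.7], [500.1, -408.7], [468.8, -358.9]] c [ 510.57548897 -367.32985145] sides [61.8, 58.8, 61.9, 58.8]
-57.7 -57.8 -147.7 -147.7 
drive w 57.43949155052422 [np.float64(-63.0), np.float64(-152.4), np.float64(-153.6)]
drive ctr [ 522.98074014 -358.88721735] [ 558.97352011 -308.34670303] [ 585.02426473 -359.53902564]
tcp axis px test
```

Call:
carry_out:
  translation:
    - [0.0052,-0.008,0.03]
    - [0,0,0.04]
    - [0,0,0.04]
    - [0,0,0.04]
    - [0,0,0.025]
    - [0,0,0.01]
    - [0,0,0.006]
    - [0,0,0.0025]
    - [0,0,0]
    - [0,0,0]
  turn:
    - [0,0,0]
    - [0,0,0]
    - [0,0,0]
    - [0,0,0]
    - [0,0,0]
    - [0,0,0]
    - [0,0,0]
    - [0,0,0]
    - [0,0,0]
    - [0,0,0]
  gripper: [-1,-1,-1,-1,-1,-1,-1,-1,-1,-1]
  squeeze: 25

```text
time: 17.4
tool_pos: [0.5104, -0.3681, 0.0246]
tool_rot: [-3.141, -0.002, -1.01]
contact_force: [-0.5, -0.1, 0.9]
opening: 0.0918
```

Call:
carry_out:
  translation:
    - [0,0,0]
    - [0,0,0]
    - [0,0,0]
    - [0,0,0]
    - [0,0,0]
    - [0,0,0]
  turn:
    - [0,0,0]
    - [0,0,0]
    - [0,0,0]
    - [0,0,0]
    - [0,0,0]
    - [0,0,0]
  gripper: [1,1,1,1,1,1]

```text
time: 18.0
tool_pos: [0.5098, -0.3675, 0.0233]
tool_rot: [-3.142, -0.0, -1.01]
contact_force: [-0.4, -0.3, 0.9]
opening: 0.0599
```

Fan gripped (60 mm). Next I lift it and carry it to the tray.

Call:
carry_out:
  translation:
    - [0,0,-0.015]
    - [0,0,-0.04]
    - [0,0,-0.045]
    - [0,0,-0.05]
    - [0,0,-0.05]
    - [0,0,0]
  turn:
    - [0,0,0]
    - [0,0,0]
    - [0,0,0]
    - [0,0,0]
    - [0,0,0]
    - [0,0,0]
  gripper: [1,1,1,1,1,1]

```text
time: 18.6
tool_pos: [0.5122, -0.3697, 0.233]
tool_rot: [-3.137, -0.016, -1.01]
contact_force: [0.5, -1.1, -0.1]
opening: 0.0598
```

Call:
carry_out:
  translation:
    - [-0.0334,-0.0179,0]
    - [-0.0334,-0.0179,0]
    - [-0.0334,-0.0179,0]
    - [-0.0334,-0.0179,0]
    - [-0.0334,-0.0179,0]
    - [-0.0334,-0.0179,0]
    - [-0.0334,-0.0179,0]
    - [-0.0334,-0.0179,0]
    - [-0.0334,-0.0179,0]
  turn:
    - [0,0,0]
    - [0,0,0]
    - [0,0,0]
    - [0,0,0]
    - [0,0,0]
    - [0,0,0]
    - [0,0,0]
    - [0,0,0]
    - [0,0,0]
  gripper: [1,1,1,1,1,1,1,1,1]

```text
time: 19.5
tool_pos: [0.4858, -0.0257, 0.2237]
tool_rot: [-3.141, -0.0, -1.01]
contact_force: [1.0, -0.2, -0.3]
opening: 0.0596
```

Call:
carry_out:
  translation:
    - [-0.0334,-0.0179,0]
    - [-0.0334,-0.0179,0]
    - [-0.0334,-0.0179,0]
    - [-0.0334,-0.0179,0]
    - [-0.0334,-0.0179,0]
    - [-0.0334,-0.0179,0]
    - [-0.0334,-0.0179,0]
    - [-0.0334,-0.0179,0]
    - [-0.0334,-0.0179,0]
  turn:
    - [0,0,0]
    - [0,0,0]
    - [0,0,0]
    - [0,0,0]
    - [0,0,0]
    - [0,0,0]
    - [0,0,0]
    - [0,0,0]
    - [0,0,0]
  gripper: [1,1,1,1,1,1,1,1,1]

```text
time: 20.4
tool_pos: [0.4623, 0.3144, 0.2237]
tool_rot: [-3.141, -0.0, -1.01]
contact_force: [0.4, 0.3, -0.2]
opening: 0.0594
```

Call:
carry_out:
  translation:
    - [0,0,0]
    - [0,0,0]
    - [0,0,0]
    - [0,0,0]
    - [0,0,0]
    - [0,0,0]
    - [0,0,0]
  turn:
    - [0,0,-0.1425]
    - [0,0,-0.1425]
    - [0,0,-0.1425]
    - [0,0,-0.1425]
    - [0,0,-0.1425]
    - [0,0,-0.1425]
    - [0,0,0]
  gripper: [1,1,1,1,1,1,1]

```text
time: 21.1
tool_pos: [0.4627, 0.3129, 0.2235]
tool_rot: [3.142, -0.0, -0.154]
contact_force: [-0.3, -0.4, -1.6]
opening: 0.0595
```

```bash
python3 - <<'E'
from h import *
st();p=read_camera('wrist');save(p,'w4.png')
for k,z in dict(wrench=.017,tray=.035,fan=.2).items():
    for r in nets.regions_of(p,k)[:1]: print(k,round(r['score'],2),rect(p,r['region'],z))
E
```

```text
t 21.1 pos [0.4627 0.3129 0.2235] rot [ 3.1415e+00 -1.0000e-04 -1.5380e-01] F [-0.3 -0.4 -1.6] open 0.0595
wrench 0.55 (array([476.3, 388.2]), array([ 45.4, 233.3]), 80.9, array([466.1, 389.3], dtype=float32))
tray 0.65 (array([467.2, 357.6]), array([169. , 269.6]), 81.2, array([468.5, 358.6], dtype=float32))
fan 0.88 (array([460.3, 292.3]), array([90.6, 79.7]), 80.6, array([461.6, 303.8], dtype=float32))
```

View pics/w4.png

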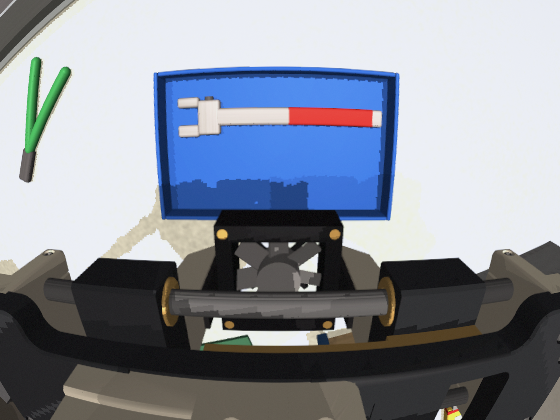

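Wrist picture: the whole tray shows, from (155,72) to (397,218), with the wrench along its far half (180–380, 117) and the near half free. I'm lowering the fan.

Call:
carry_out:
  translation:
    - [-0.002,-0.002,0.03]
    - [0,0,0.04]
    - [0,0,0.04]
    - [0,0,0.04]
    - [0,0,0.03]
    - [0,0,0.015]
    - [0,0,0.009]
    - [0,0,0.005]
    - [0,0,0.0025]
    - [0,0,0]
  turn:
    - [0,0,0]
    - [0,0,0]
    - [0,0,0]
    - [0,0,0]
    - [0,0,0]
    - [0,0,0]
    - [0,0,0]
    - [0,0,0]
    - [0,0,0]
    - [0,0,0]
  gripper: [1,1,1,1,1,1,1,1,1,1]

```text
time: 22.3
tool_pos: [0.4616, 0.3154, 0.0122]
tool_rot: [-3.141, -0.001, -0.155]
contact_force: [0.1, 0.3, -0.7]
opening: 0.0598
```

Call:
carry_out:
  translation:
    - [0,0,0]
    - [0,0,0]
    - [0,0,0]
  turn:
    - [0,0,0]
    - [0,0,0]
    - [0,0,0]
  gripper: [1,1,1]

```text
time: 22.6
tool_pos: [0.4615, 0.3154, 0.0122]
tool_rot: [-3.141, -0.001, -0.155]
contact_force: [-0.4, -0.4, 0.0]
opening: 0.0604
```

Call:
carry_out:
  translation:
    - [0,0,0]
    - [0,0,0]
    - [0,0,0]
    - [0,0,0]
    - [0,0,-0.02]
    - [0,0,-0.04]
    - [0,0,-0.05]
    - [0,0,-0.05]
    - [0,0,-0.05]
    - [0,0,0]
  turn:
    - [0,0,0]
    - [0,0,0]
    - [0,0,0]
    - [0,0,0]
    - [0,0,0]
    - [0,0,0]
    - [0,0,0]
    - [0,0,0]
    - [0,0,0]
    - [0,0,0]
  gripper: [-0.8,-0.8,-0.8,-0.8,-0.8,-0.8,-0.8,-0.8,-0.8,-0.8]

```text
time: 23.6
tool_pos: [0.4642, 0.3169, 0.2293]
tool_rot: [-3.133, -0.012, -0.155]
contact_force: [-0.2, 0.7, -1.1]
opening: 0.0828
```

Call:
carry_out:
  translation:
    - [0.0085,0.037,0]
    - [0.0085,0.037,0]
    - [0.0085,0.037,0]
    - [0.0085,0.037,0]
    - [0.0085,0.037,0]
    - [0.0085,0.037,0]
    - [0.0085,0.037,0]
    - [0.0085,0.037,0]
    - [0.0085,0.037,0]
  turn:
    - [0,0,0]
    - [0,0,0]
    - [0,0,0]
    - [0,0,0]
    - [0,0,0]
    - [0,0,0]
    - [0,0,0]
    - [0,0,0]
    - [0,0,0]
  gripper: [-1,-1,-1,-1,-1,-1,-1,-1,-1]

```text
time: 24.5
tool_pos: [0.4851, -0.027, 0.2213]
tool_rot: [3.142, 0.0, -0.155]
contact_force: [-0.1, 0.5, 0.4]
opening: 0.0916
```

Call:
carry_out:
  translation:
    - [0.0085,0.037,0]
    - [0.0085,0.037,0]
    - [0.0085,0.037,0]
    - [0.0085,0.037,0]
    - [0.0085,0.037,0]
    - [0.0085,0.037,0]
    - [0.0085,0.037,0]
    - [0.0085,0.037,0]
    - [0.0085,0.037,0]
  turn:
    - [0,0,0]
    - [0,0,0]
    - [0,0,0]
    - [0,0,0]
    - [0,0,0]
    - [0,0,0]
    - [0,0,0]
    - [0,0,0]
    - [0,0,0]
  gripper: [-1,-1,-1,-1,-1,-1,-1,-1,-1]

```text
time: 25.4
tool_pos: [0.5092, -0.3678, 0.221]
tool_rot: [-3.141, 0.001, -0.155]
contact_force: [-0.1, 0.5, 0.6]
opening: 0.0915
```

Call:
carry_out:
  translation:
    - [0,0,0]
    - [0,0,0]
    - [0,0,0]
    - [0,0,0]
    - [0,0,0]
    - [0,0,0]
    - [0,0,0]
    - [0,0,0]
  turn:
    - [0,0,0.1347]
    - [0,0,0.1347]
    - [0,0,0.1347]
    - [0,0,0.1347]
    - [0,0,0.1347]
    - [0,0,0.1347]
    - [0,0,0.1347]
    - [0,0,0]
  gripper: [-1,-1,-1,-1,-1,-1,-1,-1]

```text
time: 26.2
tool_pos: [0.5094, -0.3663, 0.2211]
tool_rot: [3.141, 0.001, -1.099]
contact_force: [0.9, 0.3, 0.2]
opening: 0.0918
```

```bash
python3 - <<'E'
from h import *
s=st();p=read_camera('wrist');q=read_camera('top')
a=p['img'][60:250,180:400];a=cv2.resize(a,None,fx=2.2,fy=2.2,interpolation=cv2.INTER_CUBIC);b=cv2.resize(q['img'][190:300,95:185],(306,374),interpolation=cv2.INTER_CUBIC)
cv2.imwrite('pics/w5.png',np.hstack([a[:374],np.clip(b[:374].astype(float)*1.4,0,255).astype(np.uint8)])[:,:,::-1])
for k,z in dict(drive=.018,heatsink=.04,cup=.08).items():
    for r in nets.regions_of(p,k)[:2]: print(k,round(r['score'],2),np.round(r['pixel']),rect(p,r['region'],z))
for k,z in dict(drive=0,heatsink=0,cup=0).items():
    for r in nets.tip_of(p,k)[:1]: print('tip',k,round(r['score'],2),np.round(fpx2w(p,r['pixel'],z)*1000))
for k,z in dict(fan=.03,wrench=.017).items():
    for r in nets.regions_of(q,k)[:1]: print('top',k,round(r['score'],2),rect(q,r['region'],z))
E
```

```text
t 26.2 pos [ 0.5094 -0.3663  0.2211] rot [ 3.1413e+00  7.0000e-04 -1.0992e+00] F [0.9 0.3 0.2] open 0.0918
drive 0.83 [277. 166.] (array([ 524.5, -356.3]), array([109.9,  59.6]), 27.1, array([ 525.4, -355.6], dtype=float32))
drive 0.68 [138. 164.] (array([ 453.6, -199.6]), array([ 62.2, 112.7]), 6.7, array([ 454.6, -201.6], dtype=float32))
heatsink 0.59 [288.  62.] (array([ 630.6, -317.6]), array([47.4, 45.2]), 39.2, array([ 630.1, -317.1], dtype=float32))
heatsink 0.57 [49. 43.] (array([527.5, -10.9]), array([152.4, 209.7]), 11.2, array([546.4, -24.8], dtype=float32))
cup 0.67 [268. 269.] (array([ 436. , -388.8]), array([59. , 61.2]), 27.3, array([ 433.8, -391. ], dtype=float32))
cup 0.61 [279. 166.] (array([ 534.3, -351.9]), array([91. , 48.5]), 26.7, array([ 535.1, -351.1], dtype=float32))
tip drive 0.97 [ 524. -357.    0.]
tip heatsink 0.91 [ 630. -316.    0.]
tip cup 0.97 [ 410. -398.    0.]
top fan 0.83 (array([460.2, 312.9]), array([70.1, 60.9]), 80.4, array([459.7, 313.1], dtype=float32))
top wrench 0.79 (array([474.4, 381. ]), array([ 45.5, 231.9]), 78.2, array([466.5, 386.7], dtype=float32))
```

View pics/w5.png

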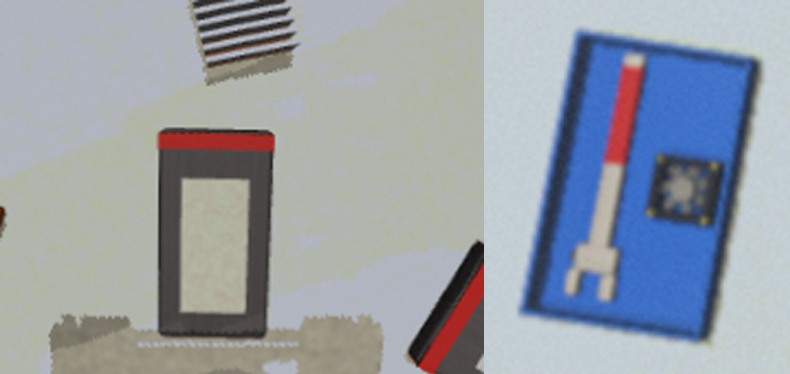

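Left: the drive is fully visible, from (158,128) to (273,335). Right: the fan (683,188) and wrench lie side by side in the tray. Next I grip the drive.

Call:
carry_out:
  translation:
    - [-0.002,-0.018,0.025]
    - [0,0,0.04]
    - [0,0,0.04]
    - [0,0,0.04]
    - [0,0,0.035]
    - [0,0,0.018]
    - [0,0,0.01]
    - [0,0,0.005]
    - [0,0,0.002]
    - [0,0,0]
  turn:
    - [0,0,0]
    - [0,0,0]
    - [0,0,0]
    - [0,0,0]
    - [0,0,0]
    - [0,0,0]
    - [0,0,0]
    - [0,0,0]
    - [0,0,0]
    - [0,0,0]
  gripper: [-1,-1,-1,-1,-1,-1,-1,-1,-1,-1]
  squeeze: 40

```text
time: 27.7
tool_pos: [0.5251, -0.3568, 0.0077]
tool_rot: [-3.141, -0.002, -1.098]
contact_force: [0.4, 0.7, -0.2]
opening: 0.0917
```

Call:
carry_out:
  translation:
    - [0,0,0]
    - [0,0,0]
    - [0,0,0]
    - [0,0,0]
    - [0,0,0]
    - [0,0,0]
  turn:
    - [0,0,0]
    - [0,0,0]
    - [0,0,0]
    - [0,0,0]
    - [0,0,0]
    - [0,0,0]
  gripper: [1,1,1,1,1,1]

```text
time: 28.3
tool_pos: [0.5247, -0.3565, 0.0069]
tool_rot: [-3.142, -0.0, -1.098]
contact_force: [-0.3, -0.4, 0.2]
opening: 0.0576
```

Call:
carry_out:
  translation:
    - [0,0,-0.015]
    - [0,0,-0.035]
    - [0,0,-0.045]
    - [0,0,-0.045]
    - [0,0,-0.04]
    - [0,0,-0.01]
    - [0,0,0]
  turn:
    - [0,0,0]
    - [0,0,0]
    - [0,0,0]
    - [0,0,0]
    - [0,0,0]
    - [0,0,0]
    - [0,0,0]
  gripper: [1,1,1,1,1,1,1]

```text
time: 29.0
tool_pos: [0.5251, -0.3567, 0.1988]
tool_rot: [-3.14, -0.004, -1.098]
contact_force: [0.3, 0.1, -2.7]
opening: 0.058
```

Call:
carry_out:
  translation:
    - [-0.029,-0.0226,0]
    - [-0.029,-0.0226,0]
    - [-0.029,-0.0226,0]
    - [-0.029,-0.0226,0]
    - [-0.029,-0.0226,0]
    - [-0.029,-0.0226,0]
    - [-0.029,-0.0226,0]
    - [-0.029,-0.0226,0]
    - [-0.029,-0.0226,0]
    - [-0.029,-0.0226,0]
  turn:
    - [0,0,0]
    - [0,0,0]
    - [0,0,0]
    - [0,0,0]
    - [0,0,0]
    - [0,0,0]
    - [0,0,0]
    - [0,0,0]
    - [0,0,0]
    - [0,0,0]
  gripper: [1,1,1,1,1,1,1,1,1,1]

```text
time: 30.0
tool_pos: [0.5924, 0.0064, 0.1938]
tool_rot: [3.137, 0.003, -1.098]
contact_force: [0.9, -0.5, -3.2]
opening: 0.0577
```

Call:
carry_out:
  translation:
    - [0,0,0]
    - [0,0,0]
    - [0,0,0]
    - [0,0,0]
  turn:
    - [0,0,0.11]
    - [0,0,0.11]
    - [0,0,0.11]
    - [0,0,0]
  gripper: [1,1,1,1]

```text
time: 30.4
tool_pos: [0.5924, 0.005, 0.1939]
tool_rot: [3.137, 0.001, -1.429]
contact_force: [-0.3, 0.3, -2.9]
opening: 0.0576
```

```bash
python3 - <<'E'
from h import *
st();p=read_camera('wrist');q=read_camera('top')
b=cv2.resize(q['img'][120:270,195:315],(400,500),interpolation=cv2.INTER_CUBIC)[:420]
cv2.imwrite('pics/w6.png',np.hstack([p['img'][:,80:480],np.clip(b.astype(float)*1.3,0,255).astype(np.uint8)])[:,:,::-1])
for k,z in dict(drive=.2,).items():
    for r in nets.regions_of(p,k)[:1]: print(k,round(r['score'],2),rect(p,r['region'],z))
for k,z in dict(unit_drawer0_handle=.052,drawer_floor=.022).items():
  for n,c,f in(('w',p,fpx2w),('t',q,px2w)):
    for r in nets.tip_of(c,k)[:1]: print(n,'tip',k,round(r['score'],2),np.round(f(c,r['pixel'],z)*1000))
E
```

```text
t 30.4 pos [0.5924 0.005  0.1939] rot [ 3.1366e+00  1.2000e-03 -1.4287e+00] F [-0.3  0.3 -2.9] open 0.0576
drive 0.75 (array([ 722.8, -107.4]), array([39.9, 78.5]), 8.9, array([ 721.6, -103.1], dtype=float32))
t tip unit_drawer0_handle 0.62 [466. -11.  52.]
w tip drawer_floor 0.93 [623.   4.  22.]
t tip drawer_floor 0.75 [619.  14.  22.]
```

View pics/w6.png

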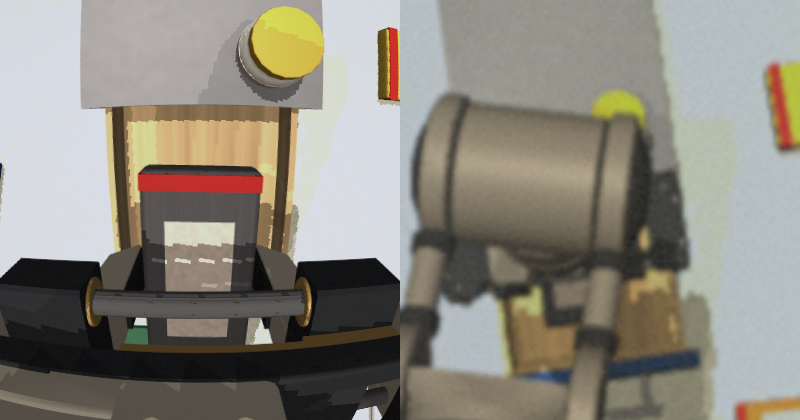

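Wrist view: the drive is square to the drawer, centred between the walls (118 and 290) and clear of the roof edge (row 107). I'm lowering it.

Call:
carry_out:
  translation:
    - [0,0,0.02]
    - [0,0,0.035]
    - [0,0,0.035]
    - [0,0,0.03]
    - [0,0,0.02]
    - [0,0,0.01]
    - [0,0,0.006]
    - [0,0,0.004]
    - [0,0,0.002]
    - [0,0,0]
  turn:
    - [0,0,0]
    - [0,0,0]
    - [0,0,0]
    - [0,0,0]
    - [0,0,0]
    - [0,0,0]
    - [0,0,0]
    - [0,0,0]
    - [0,0,0]
    - [0,0,0]
  gripper: [1,1,1,1,1,1,1,1,1,1]

```text
time: 31.75
tool_pos: [0.5942, 0.0046, 0.0353]
tool_rot: [-3.14, -0.0, -1.428]
contact_force: [-0.3, 0.0, -1.0]
opening: 0.0573
```

Call:
carry_out:
  translation:
    - [0,0,0]
    - [0,0,0]
    - [0,0,0]
  turn:
    - [0,0,0]
    - [0,0,0]
    - [0,0,0]
  gripper: [1,1,1]

```text
time: 32.05
tool_pos: [0.594, 0.0047, 0.0351]
tool_rot: [-3.141, -0.0, -1.428]
contact_force: [-0.3, -0.4, -2.2]
opening: 0.0578
```

Call:
carry_out:
  translation:
    - [0,0,0.003]
    - [0,0,0.002]
    - [0,0,0.001]
    - [0,0,0]
    - [0,0,0]
  turn:
    - [0,0,0]
    - [0,0,0]
    - [0,0,0]
    - [0,0,0]
    - [0,0,0]
  gripper: [1,1,1,1,1]

```text
time: 32.55
tool_pos: [0.594, 0.0048, 0.0289]
tool_rot: [-3.141, -0.0, -1.428]
contact_force: [-0.5, 1.9, 1.2]
opening: 0.0577
```

The drive is on the floor. Next: release, lift, close the fingers and move in front of the handle.

Call:
carry_out:
  translation:
    - [0,0,0]
    - [0,0,0]
    - [0,0,0]
    - [0,0,0]
    - [0,0,-0.01]
    - [0,0,-0.03]
    - [0,0,-0.04]
    - [0,0,-0.045]
    - [0,0,-0.045]
    - [0,0,0]
  turn:
    - [0,0,0]
    - [0,0,0]
    - [0,0,0]
    - [0,0,0]
    - [0,0,0]
    - [0,0,0]
    - [0,0,0]
    - [0,0,0]
    - [0,0,0]
    - [0,0,0]
  gripper: [-0.75,-0.75,-0.75,-0.75,-0.75,-0.75,-0.75,-0.75,-0.75,-0.75]

```text
time: 33.55
tool_pos: [0.5971, 0.0044, 0.2068]
tool_rot: [-3.128, -0.004, -1.428]
contact_force: [0.3, 0.3, 0.9]
opening: 0.0803
```

Call:
carry_out:
  translation:
    - [0,0.035,0]
    - [0,0.035,0]
    - [0,0.035,0]
    - [0,0.035,0]
    - [0,0.034,0]
    - [0,0,0]
  turn:
    - [0,0,0]
    - [0,0,0]
    - [0,0,0]
    - [0,0,0]
    - [0,0,0]
    - [0,0,0]
  gripper: [1,1,1,1,1,1]

```text
time: 34.15
tool_pos: [0.4176, -0.0199, 0.1987]
tool_rot: [3.139, 0.001, -1.429]
contact_force: [0.1, -0.0, 0.4]
opening: 0.0371
```

```bash
python3 - <<'E'
from h import *
st();p=read_camera('wrist');save(p,'w7.png')
for k,z in dict(drive=.04).items():
    for r in nets.regions_of(p,k)[:2]: print(k,round(r['score'],2),rect(p,r['region'],z))
for k,z in dict(unit_drawer0_handle=.052,drawer_floor=.022,drive=.022,unit_front=0).items():
    for r in nets.tip_of(p,k)[:1]: print('tip',k,round(r['score'],2),np.round(r['pixel']),np.round(fpx2w(p,r['pixel'],z)*1000))
E
```

```text
t 34.15 pos [ 0.4176 -0.0199  0.1987] rot [ 3.1390e+00  6.0000e-04 -1.4287e+00] F [ 0.1 -0.   0.4] open 0.0371
drive 0.92 (array([572.5,   3.3]), array([74.4, 58.3]), 7.0, array([571.8,   2.9], dtype=float32))
drive 0.63 (array([ 455.2, -182.2]), array([ 55.7, 107.6]), 6.1, array([ 455.2, -178.9], dtype=float32))
tip unit_drawer0_handle 0.78 [280. 147.] [463. -14.  52.]
tip drive 0.83 [277.  22.] [590.   7.  22.]
tip unit_front 0.48 [530. 228.] [ 410. -400.    0.]
```

View pics/w7.png

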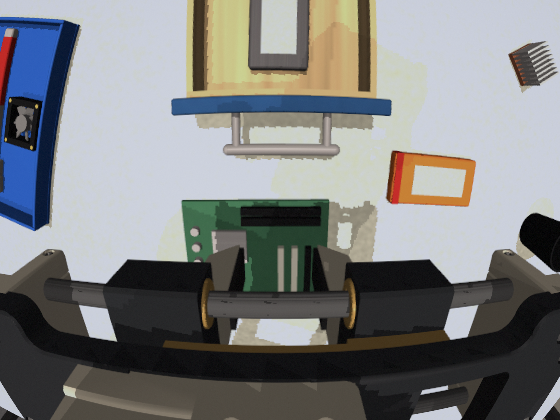

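Wrist view: the drive lies flat in the drawer (278,35), with the handle bar at (280,149) straight ahead of the fingers. Next I go down and push.

Call:
carry_out:
  translation:
    - [0,0,0.02]
    - [0,0,0.035]
    - [0,0,0.04]
    - [0,0,0.035]
    - [0,0,0.02]
    - [0,0,0.009]
    - [0,0,0]
    - [0,0,0]
  turn:
    - [0,0,0]
    - [0,0,0]
    - [0,0,0]
    - [0,0,0]
    - [0,0,0]
    - [0,0,0]
    - [0,0,0]
    - [0,0,0]
  gripper: [1,1,1,1,1,1,1,1]

```text
time: 35.25
tool_pos: [0.4224, -0.0202, 0.0403]
tool_rot: [-3.14, -0.001, -1.428]
contact_force: [-0.2, -1.1, 0.9]
opening: 0.0009
```

Call:
carry_out:
  translation:
    - [0,-0.01,0]
    - [0,-0.01,0]
    - [0,-0.012,0]
    - [0,-0.018,0]
    - [0,-0.02,0]
    - [0,-0.02,0]
    - [0,-0.02,0]
    - [0,-0.02,0]
    - [0,-0.02,0]
    - [0,-0.015,0]
  turn:
    - [0,0,0]
    - [0,0,0]
    - [0,0,0]
    - [0,0,0]
    - [0,0,0]
    - [0,0,0]
    - [0,0,0]
    - [0,0,0]
    - [0,0,0]
    - [0,0,0]
  gripper: [1,1,1,1,1,1,1,1,1,1]

```text
time: 36.25
tool_pos: [0.5869, 0.0037, 0.0404]
tool_rot: [-3.14, -0.001, -1.428]
contact_force: [-1.8, -2.6, 0.5]
opening: 0.0005
```

Call:
carry_out:
  translation:
    - [0,-0.006,0]
    - [0,-0.005,0]
    - [0,-0.004,0]
    - [0,0,0]
    - [0,0,0]
  turn:
    - [0,0,0]
    - [0,0,0]
    - [0,0,0]
    - [0,0,0]
    - [0,0,0]
  gripper: [1,1,1,1,1]

```text
time: 36.75
tool_pos: [0.5995, 0.0055, 0.0398]
tool_rot: [-3.142, -0.0, -1.428]
contact_force: [0.3, -0.3, -0.5]
opening: 0.0007
```

Call:
carry_out:
  translation:
    - [0,-0.004,0]
    - [0,-0.003,0]
    - [0,-0.002,0]
    - [0,-0.002,0]
    - [0,0,0]
  turn:
    - [0,0,0]
    - [0,0,0]
    - [0,0,0]
    - [0,0,0]
    - [0,0,0]
  gripper: [1,1,1,1,1]

```text
time: 37.25
tool_pos: [0.6107, 0.0071, 0.0396]
tool_rot: [3.142, -0.0, -1.428]
contact_force: [-0.7, 0.8, -0.7]
opening: 0.0004
```

```bash
python3 - <<'E'
from h import *
st();q=read_camera('top')
for k in('drawer_floor','unit_drawer0_handle'):
    for r in nets.tip_of(q,k)[:1]: print(k,round(r['score'],2),np.round(px2w(q,r['pixel'],.052)*1000))
E
```

```text
t 37.25 pos [0.6107 0.0071 0.0396] rot [ 3.1415e+00 -1.0000e-04 -1.4280e+00] F [-0.7  0.8 -0.7] open 0.0004
unit_drawer0_handle 0.18 [459. 339.  52.]
```

Call:
carry_out:
  translation:
    - [0,-0.002,0]
    - [0,-0.002,0]
    - [0,-0.001,0]
    - [0,0,0]
  turn:
    - [0,0,0]
    - [0,0,0]
    - [0,0,0]
    - [0,0,0]
  gripper: [1,1,1,1]

```text
time: 37.8
tool_pos: [0.6109, 0.0072, 0.0396]
tool_rot: [3.131, 0.001, -1.428]
contact_force: [-16.7, -3.5, 11.3]
opening: 0.0004
```

Force rose to 17 N with no motion, so the drawer is at its stop. I'm backing off and checking.

Call:
carry_out:
  translation:
    - [0,0.01,0]
    - [0,0.03,0]
    - [0,0.04,0]
    - [0,0.04,0]
    - [0,0,-0.04]
    - [0,0,-0.05]
    - [0,0,-0.05]
    - [0,0,-0.03]
    - [0,0,0]
    - [0,0,0]
  turn:
    - [0,0,0]
    - [0,0,0]
    - [0,0,0]
    - [0,0,0]
    - [0,0,0]
    - [0,0,0]
    - [0,0,0]
    - [0,0,0]
    - [0,0,0]
    - [0,0,0]
  gripper: [1,1,1,1,1,1,1,1,1,1]

```text
time: 38.8
tool_pos: [0.497, -0.0093, 0.2102]
tool_rot: [-3.14, -0.001, -1.428]
contact_force: [-0.0, 1.1, 0.1]
opening: 0.0002
```

```bash
python3 - <<'E'
from h import *
st();p=read_camera('wrist');save(p,'w8.png')
q=read_camera('top');s=read_camera('side')
for k,z in dict(unit_drawer0_handle=.052,jar=.09,heatsink=0,cup=0).items():
    for n,c,f in(('w',p,fpx2w),('s',s,px2w)):
        for r in nets.tip_of(c,k)[:1]: print(n,'tip',k,round(r['score'],2),np.round(r['pixel']),np.round(f(c,r['pixel'],z)*1000))
for k,z in dict(fan=.03,wrench=.017).items():
    for r in nets.regions_of(q,k)[:1]: print('top',k,round(r['score'],2),rect(q,r['region'],z))
E
```

```text
t 38.8 pos [ 0.497  -0.0093  0.2102] rot [-3.1398e+00 -7.0000e-04 -1.4280e+00] F [-0.   1.1  0.1] open 0.0002
w tip unit_drawer0_handle 0.86 [278.  57.] [629.  10.  52.]
s tip unit_drawer0_handle 0.69 [292. 190.] [635.   4.  52.]
w tip jar 0.56 [515. 123.] [ 618. -238.   90.]
s tip jar 0.81 [322. 181.] [735. -24.  90.]
w tip heatsink 0.81 [515. 121.] [ 633. -315.    0.]
s tip heatsink 0.6 [322. 265.] [ 620. -308.    0.]
s tip cup 0.91 [269. 308.] [ 411. -403.    0.]
top fan 0.58 (array([459.9, 311.6]), array([63.8, 52.9]), 81.1, array([460.1, 311.6], dtype=float32))
top wrench 0.74 (array([476.9, 391.9]), array([ 49.2, 236. ]), 83.7, array([466.2, 386.9], dtype=float32))
```

View pics/w8.png

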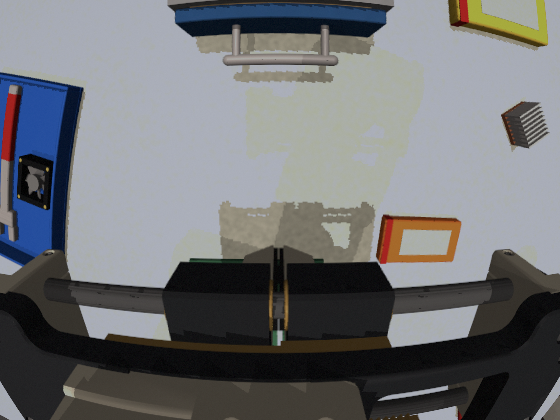

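The blue panel (280,18) sits against the grey roof and the handle reads x≈0.629, within 2 mm of the shut position. The wrench and fan lie in the tray. Handing in.

```bash
python3 -c "
from cell import robot
print(robot.hand_in())"
```

```text
the job is handed in; nothing more can be done
None
```

I laid the wrench and then the fan side by side in the blue tray. Then I set the drive on the drawer floor, label up, and pushed the drawer shut by its handle. The job was handed in at about 39 s of the 72 s allowed; the hand-in gives no verdict.

**Drawer:** At the end of the push the force rose to about 17 N with no more motion. The wrist camera then put the handle at x ≈ 0.629 m, against about 0.6275 m expected when shut. The side camera read 0.635 m, so the two differ by about 6 mm. The last picture shows the front panel against the roof edge.

**Drive:** After release, the wrist picture showed it flat on the drawer floor. I could not see it again once the drawer was shut.

**Tray:** The top camera put both parts inside the tray, about where they were set down. They looked flat in the wrist picture.

**Heat sink, cup and jar:** The side camera read all three within about 15 mm of their first readings, which is about its scatter. In the last wrist picture the network's "jar" was really the heat sink, so I ignored it. The gripper never came near any of them with noticeable force.

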